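# Hold the belt tensioner back for a belt change

### The arm

A 6-joint arm with a two-finger parallel gripper is mounted at the origin on a cart in front of the work surface, level with it; the furniture and walls round the work are solid. World frame = base frame: x ahead of the robot, y to its left, z up, the work surface at z = 0. Lengths are in m, angles in rad, forces in N, time in s.
With the tool pointing down it reaches from about 0.325 to 0.9 m from the base axis. Payload 3.5 kg.
Tool frame: the origin (TCP) lies on the mounting face of the last link; the fingertips stand 173 mm ahead of it and the grasp point (between the pads) lies 155 mm ahead of it; z points along the fingers, y is the line along which they close (so a half turn about z gives the same grasp; the last joint's range is limited). The gripper opens to 85 mm and grips with 20 to 120 N. Pads are 22 mm wide; open, the fingers measure 114 mm over their backs; the gripper's body (76 mm by 85 mm) begins 54 mm behind the grasp point. The pads swing forward as they close: fully open they stand 13 mm farther back than shut.
Start: joints at [-1.448, 0.276, -0.026, 1.268, 0, 1.467], TCP at [0.14, -0.609, 0.405] pointing down, gripper open.
Joint ranges: [-3.12, 3.12], [-0.85, 1.88], [-1.08, 1.24], [-1.95, 2.15], [-1.57, 1.53], [-3.14, 3.14]. Speed limits (rad/s): [2.57, 2.57, 3.14, 3.14, 3.14, 3.14].

### API

Orientations are given as a rotation vector (axis times angle).
In Python, from plant import sense, read_camera, hand_in gives the robot as it stands.
- The arm moves only by the tool servo_tool, never from a script. Its argument "motion" is one flat list of numbers, 7 for each row, row after row: the shift along the tool's x, y, z in mm, then the turn, a rotation vector about the tool's x, y, z in degrees, then the finger opening in mm, from 0 to 85.4. A call has 1 to 20 rows; each row is the pose to reach, as a shift and turn from the pose commanded when the call began, along the tool's axes at that moment; what a row does not reach only later rows make up. A row lasts 1/10 s, in which the tool goes at most 50 mm and 8.59 degrees, less where a joint would pass 70% of its speed; a pose out of reach is approached as far as the arm can. A call with a gripper value outside its range is refused whole. The fingers move at their own pace and stop on an object; "grip_force" is the grip in N (left out, the last holds). Time passes only in rows, so rows that repeat a pose let the fingers close. It gives the time, the measured TCP pose, the force, the opening and the grip force at its end, in the units of the state.
- sense(): the state, without advancing time (a new reading comes with each control period).
- read_camera(name): name is "scene" or "side" or "wrist"; returns a dict with "pixels" (420x560x3 uint8, blue, green, red), "depth" (420x560 float32, m along the optical axis (not along the pixel's ray), 0 where there is no reading), "camera_matrix" (3x3 intrinsics, pixels), "R" (3x3) and "t" (3): a world point X has camera coordinates R X + t. Camera axes: x right, y down, z forward; pixel columns grow to the right and rows downward; lengths in m; the calibration is good to about 2 mm. A picture is of the moment at which its call begins.
- hand_in(): hands the job in; it is judged then, once.
The state is a dict: "clock": time; "qpos": joint angles; "dq": joint speeds; "joint_efforts": joint torques, N m; "tcp_pos": TCP position; "eef_rot": TCP orientation; "ft_force": force on the tool from outside, world axes, zero at the start; "ft_torque": the same for the moment, N m; "opening": opening from 0.0 (shut) to 1.0 (fully open); "grasp_force": force on a finger pad.
Only numpy, scipy, OpenCV 4.12 (cv2) and the standard library are available. Lean on these libraries where they do the work, as an engineer would, in place of code of your own. Each camera call takes 0.05 s, during which the arm holds its last target. There are 200 camera calls.

### The job

The seed feeder's belt drive needs a new belt: on its control box press the round key, then the square key, then the narrow bar key, one at a time and each fully down. Then push the sprung tensioner arm back by its white roller, to the left towards the two pulleys, past the click of its ratchet and well on towards its far rubber stop, and finish while still holding it there against its spring, so that I can slip the belt on. Leave the other things on the desk where they are.

Things in the scene. Friction and masses are not known exactly. Their poses are not given: they have to be found in the camera images.
- drive_unit: the belt drive, fixed: grey base plate 12 mm thick, from x -110 to 140 and y -92 to 152 mm in its frame; origin on the desk surface; x away from the robot, y left at zero yaw. At the left (+y) two fixed aluminium pulleys at (-60, 115) and (70, 112) mm, the second on a black motor; the tensioner arm is at the right. All under 90 mm tall
- pivot (a point): point on the vertical pivot axis of the tensioner arm, 50 mm behind the unit's origin, at desk height; drawn up to 51 mm high as a flat steel disc of radius 29 mm with a black cap
- tensioner_arm: the tensioner arm: flat steel bar 18 mm wide, top 27 mm above the desk, reaching 120 mm from the pivot towards the robot, with an upright white plastic idler roller at its free end; origin on the pivot axis at desk height
- roller (a point): point on the axis of the white idler roller, 50 mm above the desk: an upright cylinder 28 mm across, top at 69 mm, with a flange 34 mm across at its foot (27 to 32 mm above the desk); 120 mm from the pivot axis; does not spin. At least 25 mm free for a finger all round it, over the 12 mm base plate
- tensioner (a joint): arm angle, rad: 0 at its right rubber stop (arm points to the unit's (-0.94, -0.34)); grows clockwise from above as the roller is pushed to the unit's +y, to 0.70 at the left stop (82 mm of roller path). Return spring: about 4.5 N at the roller at 0, 8 N at 0.6. The click is near 0.43; let go past it, the arm falls back to about 0.43 and stays. Above 0.50 it counts as held past the click
- pawl (a joint): travel of the brass pawl slider behind the pivot, m: 0 home, about 0.005 on top of the ratchet tooth, 0 again after the click
- control_box: the drive's control box, screwed down: grey, 85 x 185 mm, 26 mm high, origin on the desk under its centre, long side along its y. On its top, in a row along y 56 mm apart, sit three grey keys in black frames (50 x 44 mm, 6 mm high); which key is in which place varies
- round_key_top (a point): centre of the top face of the round key (round cap 28 mm across); about 42 mm above the desk when up, goes down with the key
- round_key (a joint): travel of the round key, m: 0 up, 0.006 fully down; counts as pressed beyond 0.0035; springs back by itself; 1.4 N to start, about 5 N fully down
- square_key_top (a point): centre of the top face of the square key (square cap 26 x 26 mm); about 42 mm above the desk when up, goes down with the key
- square_key (a joint): travel of the square key, m: 0 up, 0.006 fully down; counts as pressed beyond 0.0035; springs back by itself; 1.4 N to start, about 5 N fully down
- bar_key_top (a point): centre of the top face of the bar key (narrow oblong cap 40 x 15 mm, long way along the box's x); about 42 mm above the desk when up, goes down with the key
- bar_key (a joint): travel of the bar key, m: 0 up, 0.006 fully down; counts as pressed beyond 0.0035; springs back by itself; 1.4 N to start, about 5 N fully down
- oil_bottle: small amber dropper bottle, 29 mm across, 72 mm tall, behind the control box; loose, to be left alone; origin under its centre
- stain_bottle: larger amber dropper bottle, 33 mm across, 88 mm tall, behind the control box; loose, to be left alone; origin under its centre
- petri_a: flat clear dish, 61 mm across, 14 mm tall, in front of the control box; loose, to be left alone; origin under its centre
- petri_b: flat clear dish, 61 mm across, 14 mm tall, right of the control box; loose, to be left alone; origin under its centre
- tape_roll: roll of brown tape lying flat, 94 mm across, 48 mm tall, left of the belt drive; loose, to be left alone; origin under its centre
- marker: marker pen, 135 mm long, 17 mm thick, lying in front of the belt drive; loose, to be left alone; origin under its centre
- desk_jar: seed jar with grey lid, 100 mm across, 102 mm tall, at the right; loose, to be left alone; origin under its centre

How it is judged:
By the outcome, as a careful person would: the job done as asked, in the order asked, and still so for the second after the job is handed in, while the arm keeps its last pose, push and grip.
It also fails if it takes over 45 s, if anything falls off the work surface, if the arm or the gripper's body presses on something with over 40 N, if the wrist force passes 120 N, or if a joint passes its speed limit or range.

## Working session

There is one attempt and no reset: what is moved stays moved. The work goes in short steps, Python scripts to look and compute and a tool call to move; the robot and the scene stay as the last step left them, time stands still between calls to the robot, and variables do not carry over. Pictures are saved under pics/ and viewed, at most 10 in all, crops included, and the job is handed in when it is done.

Besides the shell and the picture viewer there is one more tool, called as name(argument=value, ...) on one line, values as JSON. servo_tool: Moves the arm, as the interface text tells. Its arguments: {"type":"object","properties":{"motion":{"type":"array"},"grip_force":{"type":"number"}},"required":["motion"]}

```bash
mkdir -p pics; ls; cat > h.py <<'E'
import numpy as np, cv2
from plant import sense, read_camera, hand_in
def snap(n,f):
    c=read_camera(n); cv2.imwrite(f'pics/{f}.png',c['pixels'])
    np.savez(f'pics/{f}.npz',**{k:np.array(v) for k,v in c.items()}); return c
def load(f): return dict(np.load(f'pics/{f}.npz'))
def world(c):
    K=c['camera_matrix'];v,u=np.mgrid[:420,:560];d=c['depth']
    P=np.stack([(u-K[0,2])/K[0,0]*d,(v-K[1,2])/K[1,1]*d,d],-1)
    W=(P-np.ravel(c['t']))@c['R']; W[d==0]=np.nan; return W
E
python3 -c "
from h import *
for n in ('scene','side','wrist'): c=snap(n,n+'0'); print(n, -c['R'].T@np.ravel(c['t']))
print(sense())"
```

```text
pics
scene [-0.15346667  0.63024685  1.18269267]
side [ 0.14185836 -1.07935671  0.8817218 ]
wrist [ 0.20778056 -0.59189184  0.37196407]
{'clock': 0.15, 'qpos': array([-1.44839789e+00,  2.76932750e-01, -2.75553532e-02,  1.26799034e+00,
       -2.76229876e-05,  1.46741501e+00]), 'dq': array([ 1.27662188e-03, -1.66578170e-03,  6.76331980e-03, -1.31159356e-05,
        9.46685004e-04,  7.41452130e-04]), 'joint_efforts': array([ 2.57405709e-04, -4.46057117e+01,  2.95638478e+01,  1.05280301e-02,
       -1.15016205e-04, -1.04475370e-05]), 'tcp_pos': array([ 0.1398766 , -0.6088257 ,  0.40383713]), 'eef_rot': array([-3.11992441e+00, -3.53711769e-01,  6.84751724e-05]), 'ft_force': array([ 0.39918095, -0.81565359,  0.64712838]), 'ft_torque': array([-0.0047557 ,  0.04215563, -0.00946899]), 'grasp_force': 0.0, 'opening': 1.001194812822143}
```

View pics/scene0.png

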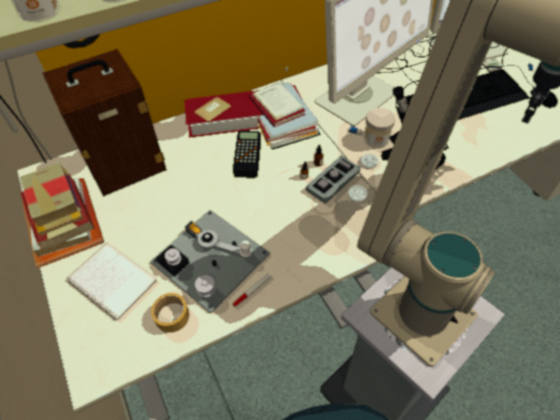

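View pics/side0.png

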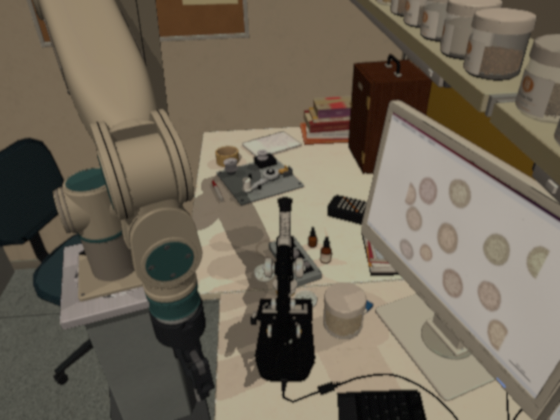

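The scene view shows the control box at about (334,178), with the drive plate centred near (210,258), the pivot disc at (205,238) and the white roller at (245,247). The side view shows a microscope at (287,290), between the arm's start pose and the box. Next I'll enlarge the box and the drive and measure them.

```bash
python3 - <<'E'
from h import *
c=load('scene0');p=c['pixels'];W=world(c)
a=cv2.resize(p[145:215,290:390],(800,560),interpolation=cv2.INTER_CUBIC)
cv2.imwrite('pics/box.png',a)
b=cv2.resize(p[205:310,145:275],(780,630),interpolation=cv2.INTER_CUBIC)[:600]
cv2.imwrite('pics/drv.png',b)
np.set_printoptions(precision=3,suppress=True)
for u,v in [(320,186),(334,176),(346,166),(334,178),(205,237),(245,247),(210,211),(269,252),(210,308),(152,262),(318,155),(304,168),(360,192),(369,160)]: print(u,v,W[v,u])
# box top extents by height
m=(W[...,2]>.02)&(W[...,2]<.05);u0=np.zeros_like(m);u0[150:210,295:370]=1;m&=u0
P=W[m];h=P[:,2];print(np.histogram(h,12))
q=P[(h>.022)&(h<.03)][:,:2];r=cv2.minAreaRect((q*1000).astype(np.float32));print('box',r, cv2.boxPoints(r))
q=P[(h>.036)];r=cv2.minAreaRect((q[:,:2]*1000).astype(np.float32));print('keys',r)
E
```

```text
320 186 [ 0.479 -0.093  0.039]
334 176 [ 0.474 -0.151  0.045]
346 166 [ 0.478 -0.213  0.042]
334 178 [ 0.473 -0.15   0.036]
205 237 [0.565 0.293 0.051]
245 247 [0.452 0.236 0.066]
210 211 [0.654 0.213 0.016]
269 252 [0.424 0.174 0.004]
210 308 [0.398 0.409 0.009]
152 262 [0.624 0.445 0.014]
318 155 [ 0.571 -0.176  0.05 ]
304 168 [ 0.561 -0.102  0.051]
360 192 [ 0.386 -0.181  0.017]
369 160 [ 0.458 -0.308  0.015]
(array([124, 219, 234, 181, 144,  98,  61,  49,  69,  53,  16,  13]), array([0.02 , 0.023, 0.025, 0.028, 0.03 , 0.033, 0.035, 0.037, 0.04 ,
       0.042, 0.045, 0.047, 0.05 ]))
box ((489.7582092285156, -154.52479553222656), (196.57650756835938, 180.35423278808594), 51.52387237548828) [[ 358.008 -175.364]
 [ 499.201 -287.579]
 [ 621.509 -133.685]
 [ 480.315  -21.471]]
keys ((526.7677612304688, -153.6820831298828), (121.49462127685547, 141.06707763671875), 3.529191017150879)
```

View pics/box.png

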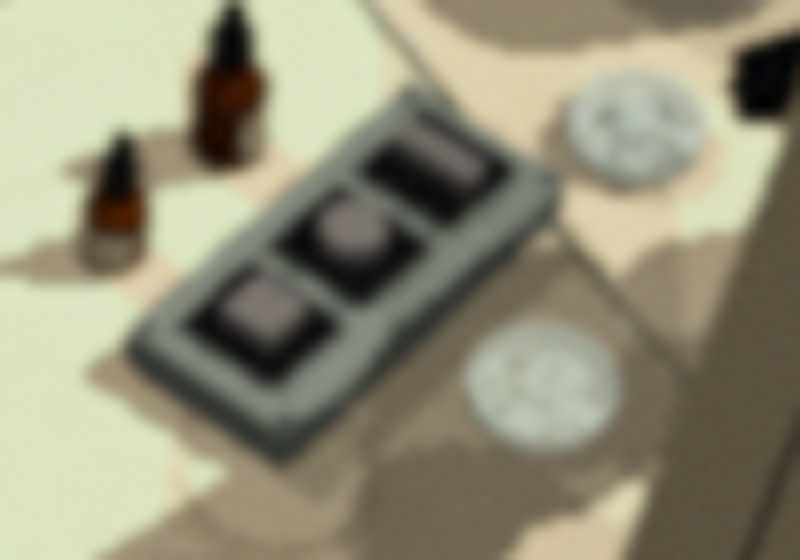

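View pics/drv.png

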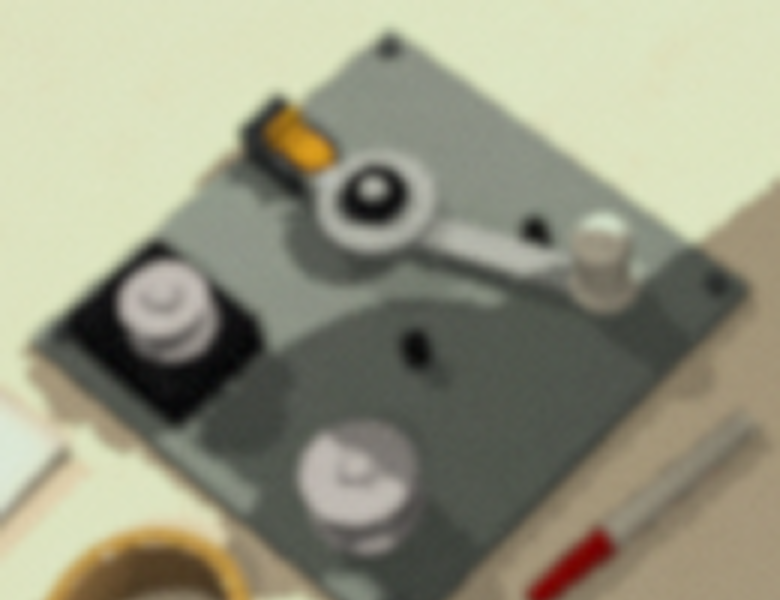

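The box crop shows the square key on the left at crop (263,302), the round key in the middle at (353,222) and the bar key on the right at (435,143). The drive crop shows the roller top at (602,228), the pivot cap at (375,190), and plate corners at (393,32), (748,288) and (33,345). I'll intersect those pixel rays with the known heights.

```bash
cat >> h.py <<'E'
def ray(c,u,v,z):
    d=c['R'].T@np.linalg.inv(c['camera_matrix'])@[u,v,1.]; o=-c['R'].T@np.ravel(c['t'])
    return o+d*(z-o[2])/d[2]
E
python3 - <<'E'
from h import *
np.set_printoptions(precision=4,suppress=True)
c=load('scene0')
B=lambda x,y,z:ray(c,x/8+289.6,y/8+144.6,z)
D=lambda x,y,z:ray(c,x/6+144.6,y/6+204.6,z)
k=[B(263,300,.042),B(353,222,.042),B(435,143,.042)]
for n,q in zip(('sq','rd','bar'),k): print(n,q)
print(np.linalg.norm(np.diff(k,axis=0),axis=1))
print('boxcorners',[B(*a,.026) for a in((130,335),(410,88),(560,190))], B(280,450,.026))
R=D(602,228,.069);P=D(375,190,.051);print('roller',R,'pivot',P,np.linalg.norm((R-P)[:2]))
print('corners',[D(*a,.012) for a in((393,32),(748,288),(33,345))])
# tops from depth
W=world(c)
for u,v in [(323,182),(334,172),(344,163)]: print(np.nanmedian(W[v-1:v+2,u-1:u+2].reshape(-1,3),0))
print('dishes', B(545,385,.01),B(635,125,.01),'bot',B(215,165,0),B(110,265,0), 'marker',D(750,425,.01),D(540,590,.01))
W2=world(load('side0'))
m=np.isfinite(W2[...,2])&(W2[...,2]>.06)&(W2[...,0]>.25)&(W2[...,0]<.6)&(W2[...,1]>-.65)&(W2[...,1]<-.2)
v,u=np.where(m)
for lo in np.arange(-.65,-.2,.05):
    s=W2[m][(W2[m][:,1]>=lo)&(W2[m][:,1]<lo+.05)]
    if len(s): print(lo.round(2),len(s),np.percentile(s,2,0),np.percentile(s,98,0))
E
```

```text
sq [ 0.4828 -0.1076  0.042 ]
rd [ 0.4867 -0.1633  0.042 ]
bar [ 0.4933 -0.219   0.042 ]
[0.0559 0.0561]
boxcorners [array([ 0.5153, -0.0663,  0.026 ]), array([ 0.5309, -0.2464,  0.026 ]), array([ 0.4494, -0.2488,  0.026 ])] [ 0.4337 -0.0679  0.026 ]
roller [0.4614 0.2278 0.069 ] pivot [0.5631 0.2871 0.051 ] 0.11770856775836405
corners [array([0.6604, 0.2087, 0.012 ]), array([0.4178, 0.1778, 0.012 ]), array([0.629 , 0.4493, 0.012 ])]
[ 0.482  -0.1097  0.0406]
[ 0.4866 -0.1647  0.0422]
[ 0.4921 -0.2181  0.041 ]
dishes [ 0.3922 -0.1781  0.01  ] [ 0.4605 -0.3116  0.01  ] bot [ 0.5725 -0.1736  0.    ] [ 0.563  -0.1024  0.    ] marker [0.362  0.2264 0.01  ] [0.3641 0.3517 0.01  ]
-0.55 2 [ 0.3606 -0.5015  0.0602] [ 0.363  -0.501   0.0684]
-0.5 2139 [ 0.3163 -0.4953  0.0634] [ 0.5406 -0.4512  0.2666]
-0.45 2204 [ 0.2976 -0.4487  0.0716] [ 0.5561 -0.4013  0.2878]
-0.4 730 [ 0.318  -0.3996  0.085 ] [ 0.5478 -0.3512  0.2884]
-0.35 543 [ 0.3409 -0.3494  0.0871] [ 0.4202 -0.3062  0.3442]
```

The spacing checks out: keys 56 mm apart, roller to pivot about 118 mm. The order is round, then square (left), then bar (right). I'll lift clear of the microscope, retract, and swing round with the fingers shut, turning the wrist towards mid-range as it goes.

servo_tool(motion=[0,-29,-20,0,0,-8,0,0,-58,-40,0,0,-16,0,1,-88,-60,0,0,-24,0,1,-117,-80,0,0,-32,0,1,-146,-100,0,0,-40,0,2,-176,-120,0,0,-48,0,2,-205,-140,0,0,-56,0,2,-234,-156,0,0,-64,0,35,-244,-156,0,0,-70,0,68,-253,-156,0,0,-76,0,101,-263,-156,0,0,-82,0,134,-272,-156,0,0,-88,0,167,-282,-156,0,0,-94,0,200,-291,-156,0,0,-100,0,229,-301,-156,0,0,-106,0,258,-311,-156,0,0,-112,0,287,-320,-156,0,0,-118,0,316,-330,-156,0,0,-124,0,345,-340,-156,0,0,-130,0,345,-340,-156,0,0,-136,0])

```text
clock: 2.15
tcp_pos: [0.4021, -0.199, 0.56]
eef_rot: [-0.829, -3.03, -0.002]
ft_force: [-0.1, 0.5, 0.6]
opening: 0.005
grasp_force: 0.0
```

```bash
cat >> h.py <<'E'
from scipy.spatial.transform import Rotation as Ro
def shift(*targets):
    s=sense();M=Ro.from_rotvec(s['eef_rot'])
    yaw=np.degrees(np.arctan2(*M.as_matrix()[[1,0],0]));print('tcp',s['tcp_pos'].round(4),'yaw',yaw.round(1),'f',s['ft_force'].round(1))
    for t in targets: print(t,(M.inv().apply(np.array(t)-s['tcp_pos'])*1000).round(1))
E
python3 - <<'E'
from h import *
shift((.4867,-.1633,.36),(.4867,-.1633,.26)); snap('wrist','w1')
E
```

```text
tcp [ 0.4021 -0.199   0.56  ] yaw 149.4 f [-0.1  0.5  0.6]
(0.4867, -0.1633, 0.36) [-54.8  73.6 200.1]
(0.4867, -0.1633, 0.26) [-54.8  73.5 300.1]
```

View pics/w1.png

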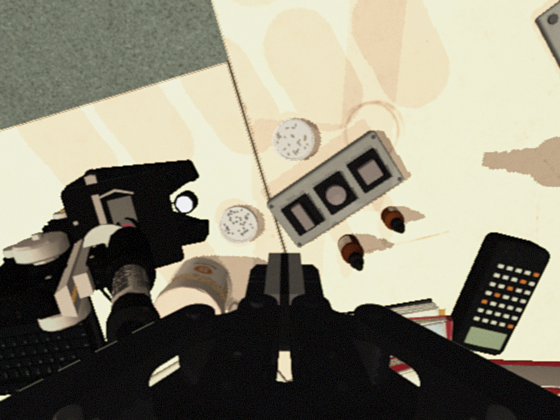

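The wrist view is sharp: bar key at (303,215), round key at (336,195), square key at (371,171). I'll measure the keys from here.

```bash
python3 - <<'E'
from h import *
np.set_printoptions(precision=4,suppress=True)
c=load('w1');W=world(c);p=c['pixels']
for n,u,v in (('bar',303,215),('rd',337,195),('sq',371,171)):
    m=np.zeros((420,560),bool);m[v-14:v+15,u-14:u+15]=1
    m&=(p.max(-1)>70)&(np.abs(W[...,2]-.042)<.005)
    k,l,st,ce=cv2.connectedComponentsWithStats(m.astype(np.uint8)); i=1+st[1:,4].argmax()
    print(n,ce[i],st[i],ray(c,*ce[i],.042),np.nanmedian(W[l==i],0))
shift((.4867,-.1633,.30))
E
```

```text
bar [302.6044 216.7582] [292 204  23  26 273] [ 0.4876 -0.2191  0.042 ] [ 0.4878 -0.2191  0.0415]
rd [335.96   194.8333] [327 186  19  19 300] [ 0.4834 -0.1635  0.042 ] [ 0.4836 -0.1636  0.0414]
sq [370.3239 171.8113] [358 160  25  25 355] [ 0.4788 -0.108   0.042 ] [ 0.479  -0.1079  0.0414]
tcp [ 0.4012 -0.1995  0.5601] yaw 149.5 f [-0.1  0.4  0.6]
(0.4867, -0.1633, 0.3) [-55.6  74.6 260. ]
```

servo_tool(motion=[-7,10,40,0,0,-7,0,-14,20,80,0,0,-14,0,-22,30,120,0,0,-21,0,-30,40,160,0,0,-28,0,-38,51,200,0,0,-35,0,-46,62,240,0,0,-43,0,-53,73,280,0,0,-43,0,-53,73,305,0,0,-43,0,-53,73,315,0,0,-43,0,-53,73,325,0,0,-43,0,-53,73,335,0,0,-43,0,-53,73,343,0,0,-43,0,-53,73,348,0,0,-43,0,-53,73,352,0,0,-43,0,-53,73,353,0,0,-43,0,-53,73,353,0,0,-43,0])

```text
clock: 3.8
tcp_pos: [0.4835, -0.1657, 0.2098]
eef_rot: [-0.326, 3.124, -0.002]
ft_force: [-3.3, 1.7, 12.8]
opening: 0.004
grasp_force: 6.4
```

```bash
python3 - <<'E'
from h import *
shift((.484,-.1635,.2070),(.480,-.108,.2072),(.4885,-.219,.207)); c=snap('wrist','w2')
E
```

```text
tcp [ 0.4835 -0.1657  0.2098] yaw -168.1 f [-3.3  1.7 12.8]
(0.484, -0.1635, 0.207) [-0.9  2.   2.8]
(0.48, -0.108, 0.2072) [-8.5 57.2  2.5]
(0.4885, -0.219, 0.207) [  6.1 -53.2   2.9]
```

The round key bottomed out at 12.8 N, well over the 5 N it needs. Next is the square key.

servo_tool(motion=[0,0,-15,0,0,0,0,0,0,-35,0,0,0,0,-3,18,-40,0,0,0,0,-6,40,-40,0,0,0,0,-8,57,-40,0,0,0,0,-8,57,-30,0,0,0,0,-8,57,-20,0,0,0,0,-8,57,-12,0,0,0,0,-8,57,-6,0,0,0,0,-8,57,-2,0,0,0,0,-8,57,0,0,0,0,0,-8,57,0,0,0,0,0,-8,57,0,0,0,0,0])

```text
clock: 5.15
tcp_pos: [0.479, -0.1083, 0.2097]
eef_rot: [0.326, -3.123, 0.0]
ft_force: [-7.1, 1.5, 20.1]
opening: 0.0
grasp_force: 9.9
```

```bash
python3 - <<'E'
from h import *
shift((.480,-.108,.2072),(.4885,-.219,.207))
E
```

```text
tcp [ 0.479  -0.1083  0.2097] yaw -168.1 f [-7.1  1.5 20.1]
(0.48, -0.108, 0.2072) [-1.   0.1  2.5]
(0.4885, -0.219, 0.207) [  13.5 -110.2    2.7]
```

The square key bottomed out too, at 20 N. Next is the bar key.

servo_tool(motion=[0,0,-15,0,0,0,0,0,0,-35,0,0,0,0,3,-25,-42,0,0,0,0,7,-60,-42,0,0,0,0,11,-90,-42,0,0,0,0,14,-110,-42,0,0,0,0,14,-110,-30,0,0,0,0,14,-110,-20,0,0,0,0,14,-110,-12,0,0,0,0,14,-110,-6,0,0,0,0,14,-110,-2,0,0,0,0,14,-110,0,0,0,0,0,14,-110,0,0,0,0,0])

```text
clock: 6.45
tcp_pos: [0.4874, -0.2172, 0.2096]
eef_rot: [0.328, -3.122, -0.003]
ft_force: [-7.1, 4.2, 19.9]
opening: -0.003
grasp_force: 9.9
```

```bash
python3 - <<'E'
from h import *
shift((.4885,-.219,.2072),(.46,.12,.40))
E
```

```text
tcp [ 0.4874 -0.2172  0.2096] yaw -168.0 f [-7.1  4.2 19.9]
(0.4885, -0.219, 0.2072) [-0.7 -2.   2.4]
(0.46, 0.12, 0.4) [ -42.8  335.9 -189.8]
```

All three keys are pressed. I'll lift and move to the right of the roller to look again.

servo_tool(motion=[0,0,-30,0,0,0,0,0,0,-65,0,0,0,0,-2,15,-105,0,0,0,0,-6,45,-145,0,0,0,0,-10,85,-175,0,0,0,0,-16,130,-190,0,0,0,0,-22,178,-190,0,0,0,0,-28,226,-190,0,0,0,0,-35,274,-190,0,0,0,0,-40,315,-190,0,0,0,0,-43,336,-190,0,0,0,0,-43,336,-190,0,0,0,0])

```text
clock: 7.65
tcp_pos: [0.46, 0.1219, 0.3975]
eef_rot: [-0.335, 3.123, 0.001]
ft_force: [-0.5, 0.2, 0.9]
opening: 0.001
grasp_force: 0.0
```

```bash
python3 - <<'E'
from h import *
c=snap('wrist','w3'); shift((.46,.12,.4))
E
```

```text
tcp [0.4603 0.1206 0.3975] yaw -167.8 f [-0.3  0.1 -0.5]
(0.46, 0.12, 0.4) [ 0.4 -0.5 -2.5]
```

View pics/w3.png

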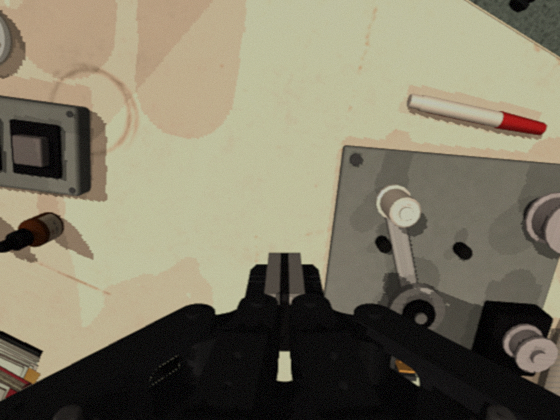

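The roller top is at (405,212), the pivot cap at (421,318), and the plate's near-right corner at (345,147). The shut fingertips are at (268–302, 253).

```bash
python3 - <<'E'
from h import *
np.set_printoptions(precision=4,suppress=True)
c=load('w3');W=world(c);K=c['camera_matrix']
m=(np.abs(W[...,2]-.067)<.004);m[:,:380]=0;m[:,430:]=0;m[:190]=0;m[235:]=0
v,u=np.where(m);print(len(u),u.mean(),v.mean(),np.nanmedian(W[m],0),ray(c,u.mean(),v.mean(),.069))
R=ray(c,405,212,.069);P=ray(c,421,318,.051);print('R',R,'P',P,np.linalg.norm((R-P)[:2]))
a=ray(c,345,147,.012);print('corner',a)
d=c['depth'];print(d[250:300:8,262:312:6])
print('tips',W[262,[262,266,270,276,284,292,298,302,306]])
print(ray(c,268,253,.2245),ray(c,302,253,.2245))
E
```

```text
750 405.12666666666667 211.96933333333334 [0.4569 0.2294 0.066 ] [0.4564 0.2284 0.069 ]
R [0.4564 0.2283 0.069 ] P [0.5627 0.2845 0.051 ] 0.1202109976716812
corner [0.4185 0.1746 0.012 ]
[[0.3956 0.3958 0.3969 0.3949 0.3961 0.3964 0.3961 0.3964 0.3969]
 [0.3991 0.1445 0.1445 0.1441 0.1443 0.1443 0.1442 0.3989 0.3997]
 [0.1468 0.1373 0.1372 0.1371 0.1377 0.1377 0.1387 0.1469 0.1463]
 [0.1394 0.1317 0.1295 0.1316 0.1305 0.1329 0.1314 0.     0.1394]
 [0.     0.1251 0.126  0.1257 0.1254 0.125  0.1258 0.1337 0.1343]
 [0.1276 0.1183 0.1202 0.1208 0.1196 0.1201 0.1203 0.1205 0.1284]
 [0.1102 0.1123 0.1139 0.1191 0.1183 0.1175 0.1138 0.1107 0.1113]]
tips [[ 0.5608  0.1201 -0.0006]
 [ 0.5602  0.1244 -0.0012]
 [ 0.4489  0.1151  0.2366]
 [ 0.4489  0.1174  0.2355]
 [ 0.4478  0.1204  0.2364]
 [ 0.447   0.1234  0.2368]
 [ 0.4466  0.1257  0.2365]
 [ 0.5517  0.1632 -0.001 ]
 [ 0.5511  0.1677 -0.0019]]
[0.4506 0.1141 0.2245] [0.4476 0.1281 0.2245]
```

The roller is 120.2 mm from the pivot, as specified. Shut, the fingertips are about 14 mm thick, and the wrist already points the push along tool +y. I'll go down to the right of the roller.

servo_tool(motion=[-9,34,20,0,0,0,0,-18,67,50,0,0,0,0,-18,67,90,0,0,0,0,-18,67,125,0,0,0,0,-18,67,150,0,0,0,0,-18,67,170,0,0,0,0,-18,67,182,0,0,0,0,-18,67,184,0,0,0,0,-18,67,184,0,0,0,0])

```text
clock: 8.6
tcp_pos: [0.4649, 0.188, 0.2139]
eef_rot: [-0.325, 3.124, -0.0]
ft_force: [-0.1, 0.6, -0.0]
opening: -0.001
grasp_force: 0.0
```

```bash
python3 - <<'E'
from h import *
P=np.array([.5627,.2845]);n=np.array([-.2096,.9778])
T=[]
for a in (0,.15,.3,.45,.55,.61):
    t=np.radians(207.9)-a; q=P+.12*np.array([np.cos(t),np.sin(t)])-n*.024; T.append((*q,.213))
shift(*T)
E
```

```text
tcp [0.4649 0.188  0.2139] yaw -168.1 f [-0.1  0.6 -0. ]
(np.float64(0.46167852438935675), np.float64(0.20488122228873115), 0.213) [-0.3 17.2  0.9]
(np.float64(0.45447818572670706), np.float64(0.2213599382151962), 0.213) [ 3.3 34.8  0.9]
(np.float64(0.44982124763934817), np.float64(0.23872962108773274), 0.213) [ 4.3 52.7  0.9]
(np.float64(0.4478122949169595), np.float64(0.25660018527583794), 0.213) [ 2.6 70.6  0.9]
(np.float64(0.44796886287753457), np.float64(0.26859416403463937), 0.213) [-0.  82.3  0.9]
(np.float64(0.44863777866285154), np.float64(0.2757619392500234), 0.213) [-2.1 89.2  0.9]
```

servo_tool(motion=[0,6,0,0,0,0,0,0,11,0,0,0,0,0,17,0,0,0,0,1,23,0,0,0,0,2,29,0,0,0,0,3,35,0,0,0,0,4,41,0,0,0,0,4,47,0,0,0,0,4,53,0,0,0,0,4,59,0,0,0,0,3,65,0,0,0,0,3,70,0,0,0,0,2,76,0,0,0,0,2,76,0,0,0,0])

```text
$.motion: bad value
```

```bash
cat > look.py <<'E'
from h import *
import sys
shift()
f=sys.argv[1];c=snap('wrist',f);W=world(c)
m=(np.abs(W[...,2]-.067)<.004)&(np.hypot(W[...,0]-.5627,W[...,1]-.2845)>.09)&(np.hypot(W[...,0]-.5627,W[...,1]-.2845)<.15)&(W[...,1]<.34)
m&=c['pixels'].max(-1)>90
k,l,st,ce=cv2.connectedComponentsWithStats(m.astype(np.uint8))
for i in range(1,k):
    if st[i,4]>60:
        q=ray(c,*ce[i],.069);print(st[i],ce[i],q,'r',np.hypot(*(q[:2]-[.5627,.2845])),'angle',np.radians(207.9)-np.arctan2(q[1]-.2845,q[0]-.5627)%(2*np.pi))
E
python3 look.py w4
```

```text
tcp [0.4649 0.188  0.2139] yaw -168.1 f [-0.1  0.6 -0. ]
[ 361  274   75   53 2267] [403.8403176 297.3423026] [0.44998765 0.22889302 0.069     ] r 0.12568297430493092 angle 0.02863090806598967
```

View pics/w4.png

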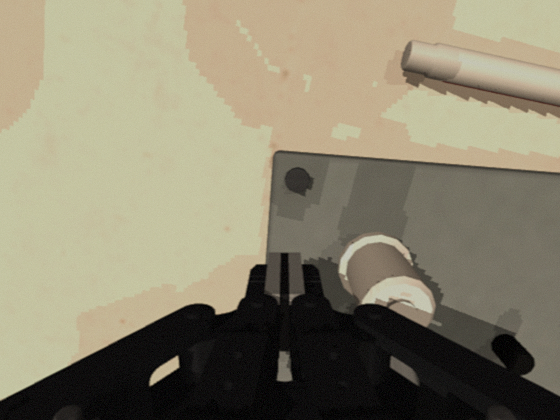

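The call was malformed, with a zero missing in some rows, so it was refused and nothing moved. The picture shows the shut fingers at (285,260), clear to the right of the roller at (385,280). I'll send the push again with complete rows.

servo_tool(motion=[0,6,0,0,0,0,0,0,11,0,0,0,0,0,0,17,0,0,0,0,0,1,23,0,0,0,0,0,2,29,0,0,0,0,0,3,35,0,0,0,0,0,4,41,0,0,0,0,0,4,47,0,0,0,0,0,4,53,0,0,0,0,0,4,59,0,0,0,0,0,3,65,0,0,0,0,0,3,70,0,0,0,0,0,2,76,0,0,0,0,0,2,76,0,0,0,0,0])

```text
clock: 10.05
tcp_pos: [0.4451, 0.2616, 0.2131]
eef_rot: [0.327, -3.121, 0.01]
ft_force: [-2.6, -8.0, 2.4]
opening: 0.004
grasp_force: 3.6
```

```bash
python3 look.py w5
```

```text
tcp [0.4451 0.2616 0.2131] yaw -168.0 f [-2.6 -8.   2.4]
[266 274  13  13 138] [272.41304348 280.4057971 ] [0.43230377 0.25502821 0.069     ] r 0.13368531334006772 angle 0.26466446682974043
[290 275  13  12 128] [295.71875  280.484375] [0.43065199 0.26286285 0.069     ] r 0.13380898389078483 angle 0.3245319818466079
[ 330  285   64   29 1026] [357.69688109 298.71442495] [0.43297139 0.28548057 0.069     ] r 0.12973231145667735 angle 0.4945053074166137
```

View pics/w5.png

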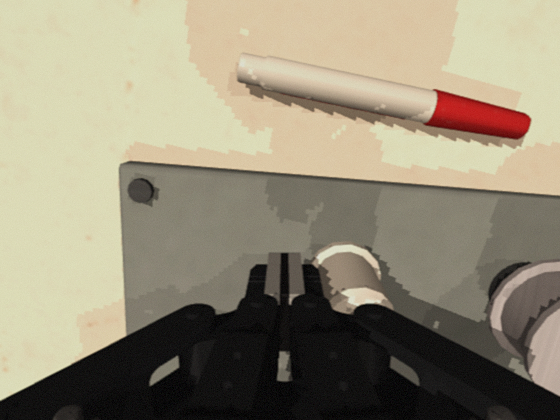

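The fingers are against the roller, whose top spans roughly u 330–394 in front of them, with 8 N of spring force. To get the arm angle, I'll project the roller's top rim for candidate angles and compare.

```bash
cat > fit.py <<'E'
from h import *
import sys
c=load(sys.argv[1]);K=c['camera_matrix'];ph=np.linspace(0,2*np.pi,200)
for a in [float(x) for x in sys.argv[2:]]:
    t=np.radians(207.9)-a;q=np.array([.5627,.2845])+.12*np.array([np.cos(t),np.sin(t)])
    for r,z in((.014,.069),(.017,.032)):
        X=np.c_[q[0]+r*np.cos(ph),q[1]+r*np.sin(ph),0*ph+z]@c['R'].T+np.ravel(c['t']);U=X@K.T;U=U[:,:2]/U[:,2:]
        print(a,z,'u',U[:,0].min().round(),U[:,0].max().round(),'v',U[:,1].min().round(),U[:,1].max().round())
E
python3 fit.py w4 0; echo; python3 fit.py w5 .45 .5 .55 .6
```

```text
0.0 0.069 u 357.0 436.0 v 278.0 347.0
0.0 0.032 u 335.0 410.0 v 232.0 301.0

0.45 0.069 u 296.0 375.0 v 284.0 353.0
0.45 0.032 u 288.0 363.0 v 238.0 306.0
0.5 0.069 u 313.0 392.0 v 287.0 356.0
0.5 0.032 u 300.0 376.0 v 240.0 308.0
0.55 0.069 u 329.0 408.0 v 291.0 360.0
0.55 0.032 u 313.0 388.0 v 243.0 311.0
0.6 0.069 u 345.0 423.0 v 296.0 364.0
0.6 0.032 u 326.0 400.0 v 247.0 315.0
```

The rim edges match about 0.52 rad, already past the click. I'll push about 11 mm further, to roughly 0.62.

servo_tool(motion=[-1,3,0,0,0,0,0,-2,6,0,0,0,0,0,-3,9,0,0,0,0,0,-3,12,0,0,0,0,0,-3,12,0,0,0,0,0,-3,12,0,0,0,0,0])

```text
clock: 10.7
tcp_pos: [0.4455, 0.2733, 0.2129]
eef_rot: [0.326, -3.12, 0.011]
ft_force: [-1.8, -7.7, 2.1]
opening: -0.003
grasp_force: 4.0
```

```bash
python3 look.py w6; python3 fit.py w6 .55 .6 .65
```

```text
tcp [0.4455 0.2733 0.2129] yaw -168.1 f [-1.8 -7.7  2.1]
[266 275  13  13 134] [272.29104478 280.80597015] [0.43269307 0.26662497 0.069     ] r 0.13123002377495474 angle 0.35031063266262974
[290 274  13  14 141] [295.78723404 280.62411348] [0.43093521 0.27449057 0.069     ] r 0.1321444190550826 angle 0.4111281318234812
[330 287  64  27 925] [356.98594595 299.51675676] [0.43356128 0.2968622  0.069     ] r 0.12972907846259585 angle 0.5823840944929808
0.55 0.069 u 297.0 377.0 v 284.0 354.0
0.55 0.032 u 289.0 364.0 v 238.0 306.0
0.6 0.069 u 314.0 393.0 v 289.0 358.0
0.6 0.032 u 301.0 376.0 v 241.0 310.0
0.65 0.069 u 329.0 408.0 v 294.0 363.0
0.65 0.032 u 313.0 388.0 v 246.0 313.0
```

View pics/w6.png

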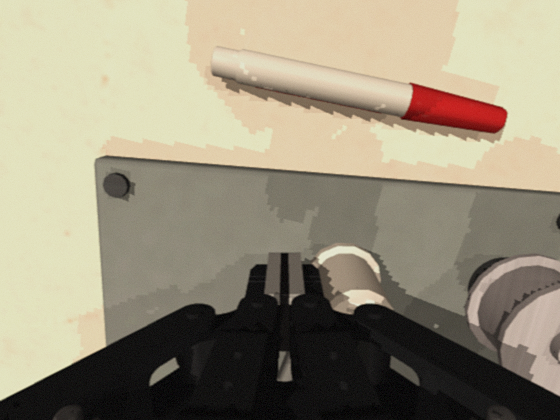

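The roller's rim, with its right edge at u≈394, puts the arm at about 0.61 rad. The force is a steady 8 N, which fits the spring alone rather than the stop. I'll hand in now.

```bash
python3 -c "
from h import *
print(hand_in())"
```

```text
the job is handed in; nothing more can be done
None
```

I pressed the round, square and bar keys fully down in that order, then pushed the tensioner past its click; the arm is holding it at about 0.61 rad (camera estimate) against the spring for the belt, and the job is handed in at about 11 s.

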